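# Open the parcel tote's gate and hold it wide

### The arm

A 6-joint arm with a two-finger parallel gripper is mounted at the origin on the work surface. World frame = base frame: x ahead of the robot, y to its left, z up, the work surface at z = 0. Lengths are in m, angles in rad, forces in N, time in s.
With the tool pointing down it reaches from about 0.4 to 0.825 m from the base axis. Payload 7 kg.
Tool frame: the origin (TCP) lies midway between the tips of the shut fingers; the grasp point (between the pads) lies 19 mm behind it; z points along the fingers, y is the line along which they close (so a half turn about z gives the same grasp; the last joint's range is limited). The gripper opens to 85 mm and grips with 20 to 120 N. Pads are 22 mm wide; open, the fingers measure 114 mm over their backs; the gripper's body (76 mm by 85 mm) begins 54 mm behind the grasp point. The pads swing forward as they close: fully open they stand 13 mm farther back than shut.
Start: joints at [0.288, 0.359, 0.012, 0, -1.224, -0.288], TCP at [0.675, -0, 0.231] pointing down, gripper open.
Joint ranges: [-3.07, 3.07], [-1.43, 2.12], [-1.02, 1.25], [-3.03, 1.67], [-3.05, -0], [-3.03, 3.03]. Speed limits (rad/s): [2.39, 2.39, 3.01, 3.14, 3.14, 3.14].

### API

Orientations are given as a rotation vector (axis times angle).
In Python, from bench import env, vision gives the robot as it stands.
- The arm moves only by the tool send_rows, never from a script. Its argument "series" is a list that holds one entry, the list of rows, each a list of 7 numbers: the shift along the tool's x, y, z in m, then the turn, a rotation vector about the tool's x, y, z in rad, then the gripper command: -1 is shut, 1 is fully open, values between are in proportion. In form: [[[tx, ty, tz, ax, ay, az, claw], ...]]. A call has 1 to 12 rows; each row shifts and turns the commanded pose from where the row before left it, along the tool's axes as they then stand; what a row does not reach is not made up. A row lasts 1/10 s, in which the tool goes at most 50 mm and 8.59 degrees, less where a joint would pass 70% of its speed; a pose out of reach is approached as far as the arm can. A call with a gripper value outside its range is refused whole. The fingers move at their own pace and stop on an object; "grip_force" is the grip in N (left out, the last holds). Time passes only in rows, so rows that do not move let the fingers close. It gives the time, the measured TCP pose, the force, the opening and the grip force at its end, in the units of the state.
- env.read_state(): the state, without advancing time (a new reading comes with each control period).
- vision.get_image(name): name is "scene" or "side" or "wrist"; returns a dict with "color" (480x640x3 uint8, red, green, blue), "K" (3x3 intrinsics, pixels), "dist" ([k1, k2, p1, p2, k3] as OpenCV has them; the pictures are not rectified), "view" (4x4, takes a point from world to camera coordinates); the wrist camera has in their place "mount" (4x4, takes a point from camera to tool coordinates, whose origin is the TCP and whose axes are the flange's). Camera axes: x right, y down, z forward; pixel columns grow to the right and rows downward; lengths in m; the calibration is good to about 2 mm. A picture is of the moment at which its call begins: read the wrist's pose just before it. There is no depth.
- env.hand_in(): hands the job in; it is judged then, once.
The state is a dict: "t": time; "qpos": joint angles; "qvel": joint speeds; "effort": joint torques, N m; "eef_pos": TCP position; "eef_rot": TCP orientation; "wrist_force": force on the tool from outside, world axes, zero at the start; "moment": the same for the moment, N m; "gripper_width": finger opening in m; "gripper_force": force on a finger pad.
Only numpy, scipy, OpenCV 4.12 (cv2) and the standard library are available. Lean on these libraries where they do the work, as an engineer would, in place of code of your own. Each camera call takes 0.05 s, during which the arm holds its last target. There are 200 camera calls.

### The job

Unlatch the parcel tote's gate: squeeze the blue catch fully first, then the orange catch, then take the gate by its black post handle, swing it out past its click and wide open, close to its stop. Finish while still holding the handle with the gate wide and still, because its spring would pull it back; do not knock the parcels and other things in or around the tote.

Things in the scene. Friction and masses are not known exactly. Their poses are not given: they have to be found in the camera images.
- tote: grey open-topped parcel tote fixed to the counter, 240 mm (x) x 380 mm (y), walls 155 mm tall, 170 mm at the aluminium rail of its front wall. Origin: centre of its underside, on the counter. Its -x side is the front, with the gate, and faces roughly towards the robot; +y is its left seen from the robot.
- blue_mount: blue pinch catch on the aluminium rail of the tote's front, at one of two places 140 mm apart (orange has the other). Origin: underside of its 6 mm black foot, on the rail, 170 mm above the counter; axes as the tote's. Two upright blue tabs, 24 (x) x 8 (y) mm, rise 6 to 48 mm above the origin, 44 mm over their outer y faces, 25 mm free beside them. Pinch them together along y.
- blue_catch (a joint): blue catch: inward travel of each tab in m: 0 locked (starts 0 to 0.001), 0.009 fully squeezed (stop; then 26 mm over the tabs). Both tabs move alike, take about 4 N and stay where left. The right (-y) tab carries a steel hook in front of a gate lug, up to 32 mm ahead (-x) of and 22 mm above the catch's origin; it clears the lug from 0.0065 on.
- orange_mount: orange pinch catch on the aluminium rail of the tote's front, at one of two places 140 mm apart (blue has the other). Origin: underside of its 6 mm black foot, on the rail, 170 mm above the counter; axes as the tote's. Two upright orange tabs, 24 (x) x 8 (y) mm, rise 6 to 48 mm above the origin, 44 mm over their outer y faces, 25 mm free beside them. Pinch them together along y.
- orange_catch (a joint): orange catch: inward travel of each tab in m: 0 locked (starts 0 to 0.001), 0.009 fully squeezed (stop; then 26 mm over the tabs). Both tabs move alike, take about 4 N and stay where left. The right (-y) tab carries a steel hook in front of a gate lug, up to 32 mm ahead (-x) of and 22 mm above the catch's origin; it clears the lug from 0.0065 on.
- gate: white gate in the tote's front, hinged upright at its left (+y) end: 250 mm wide, 8 mm thick, top 153 mm above the counter, two 6 mm wide steel lugs up to 182 mm. Origin: on the hinge axis at counter height; shut, its axes are the tote's and it extends along -y; it turns with the gate.
- gate_angle (a joint): angle of the white gate in rad: 0 shut, grows as it swings out of the tote's front towards the robot (clockwise from above), stop 1.5. A spring always pulls it shut (about 2.5 N at the handle when wide); a sprung click from about 0.2 to 0.8 takes some 4 to 5 N at the handle to pass. Let go beyond the click, it falls back against it at about 0.7. Each hook holds it shut until its catch is squeezed.
- gate_hinge (a point): point on the gate's upright hinge axis, at the gate's left (+y) end, 153 mm above the counter, 125 mm ahead (-x) of the tote's origin and 120 mm to its left (+y).
- gate_handle (a point): black upright round post, 18 mm thick, on brackets on the gate's front, midway between the two catch places and 67 mm ahead of them. Point: on its axis 190 mm above the counter; it stands from 100 to 215 mm above the counter, the upper 68 mm free of brackets. Gate shut, it lies 47 mm ahead (-x) of the hinge and 160 mm to its right (-y) in the tote's axes, and moves round the hinge with the gate. z is up.
- tote_parcel: cardboard parcel 120 x 150 x 70 mm with tan tape, standing inside the tote; origin at the centre of its underside. Leave alone.
- tote_carton: cardboard carton 100 x 100 x 90 mm with blue tape, standing inside the tote; origin at the centre of its underside. Leave alone.
- left_parcel: cardboard parcel 160 x 150 x 110 mm with blue tape on the counter to the left; origin at the centre of its underside. Leave alone.
- right_parcel: cardboard parcel 140 x 170 x 80 mm on the counter to the right; origin at the centre of its underside. Leave alone.
- tape_roll: tan tape roll 90 mm across and 48 mm tall lying flat beside the tote's front left corner; origin at the centre of its underside. Leave alone.
- marker: black and blue marker pen, 125 mm long, 17 mm thick, lying in front of the tote's right corner; origin at the middle of its underside, its x axis along the pen. Leave alone.
- scanner: black and grey hand-held code scanner, 190 x 60 x 35 mm, lying on the counter to the left, in front of the tote; origin under it. Leave alone.

How it is judged:
By the outcome, as a careful person would: the job done as asked, in the order asked, and still so for the second after the job is handed in, while the arm keeps its last pose, push and grip.
It also fails if it takes over 48 s, if anything falls off the work surface, if the arm or the gripper's body presses on something with over 40 N, if the wrist force passes 120 N, or if a joint passes its speed limit or range.

## Working session

There is one attempt and no reset: what is moved stays moved. The work goes in short steps, Python scripts to look and compute and a tool call to move; the robot and the scene stay as the last step left them, time stands still between calls to the robot, and variables do not carry over. Pictures are saved under pics/ and viewed, at most 10 in all, crops included, and the job is handed in when it is done.

Besides the shell and the picture viewer there is one more tool, called after ">>>" as name(argument=value, ...), one argument or row to a line, values as JSON. send_rows: Moves the arm, as the interface text tells. Its arguments: {"type":"object","properties":{"series":{"type":"array"},"grip_force":{"type":"number"}},"required":["series"]}

```bash
mkdir -p pics; python3 - <<'E'
from bench import env, vision
import cv2,pickle
s=env.read_state();print({k:s[k] for k in('t','eef_pos','eef_rot','gripper_width')})
d={'state':s}
for n in('scene','side','wrist'):
    im=vision.get_image(n);d[n]=im;cv2.imwrite(f'pics/a_{n}.png',im['color'][:,:,::-1])
    print(n,im['K'].tolist(),im['dist'],(im['view'] if 'view' in im else im['mount']).round(3).tolist())
pickle.dump(d,open('a.pkl','wb'))
E
```

```text
{'t': 0.0, 'eef_pos': array([ 6.74519905e-01, -1.84307730e-05,  2.30379089e-01]), 'eef_rot': array([ 2.22038815e+00, -2.22071162e+00, -1.66515646e-03]), 'gripper_width': 0.08517450308876617}
scene [[480.48287458052437, 0.0, 315.1257997100334], [0.0, 480.48287458052437, 250.7547783196994], [0.0, 0.0, 1.0]] [0.02510438 0.         0.         0.         0.        ] [[0.434, 0.901, -0.008, -0.246], [0.681, -0.334, -0.651, -0.306], [-0.589, 0.277, -0.759, 1.867], [0.0, 0.0, 0.0, 1.0]]
side [[619.6649870268495, 0.0, 309.5661974679079], [0.0, 619.6649870268495, 242.1655387480906], [0.0, 0.0, 1.0]] [-0.1812485  0.         0.         0.         0.       ] [[-0.421, -0.907, 0.025, 0.218], [-0.572, 0.244, -0.783, 0.438], [0.704, -0.344, -0.622, 1.531], [0.0, 0.0, 0.0, 1.0]]
wrist [[336.66580555663563, 0.0, 323.0780056920187], [0.0, 336.66580555663563, 244.4455196367515], [0.0, 0.0, 1.0]] [-0.06256767  0.          0.          0.          0.        ] [[-0.0, -0.954, -0.299, 0.078], [1.0, 0.0, -0.0, 0.0], [0.0, -0.299, 0.954, -0.142], [0.0, 0.0, 0.0, 1.0]]
```

View pics/a_scene.png

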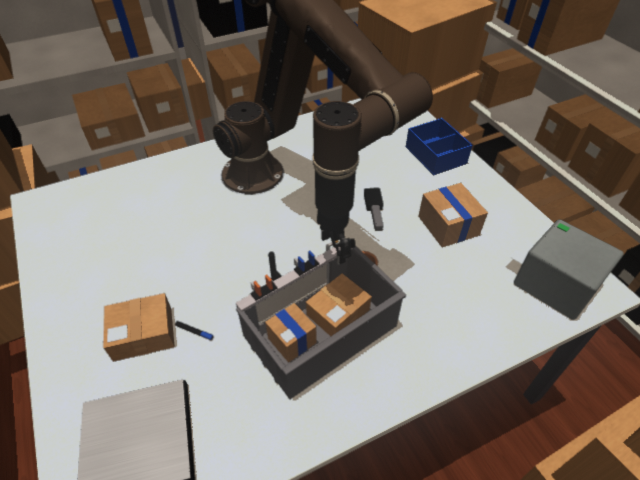

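View pics/a_side.png

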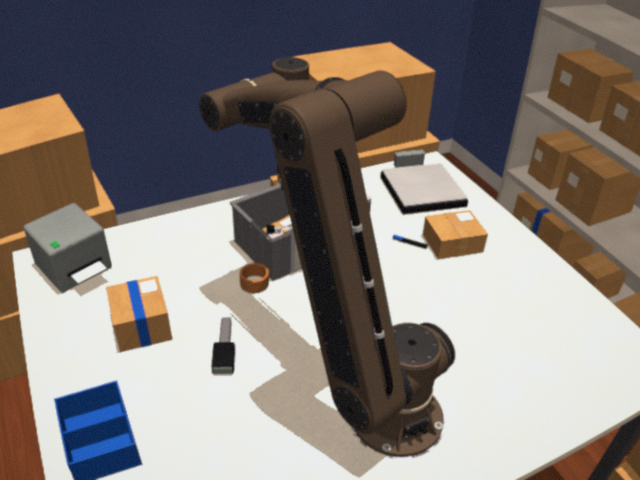

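View pics/a_wrist.png

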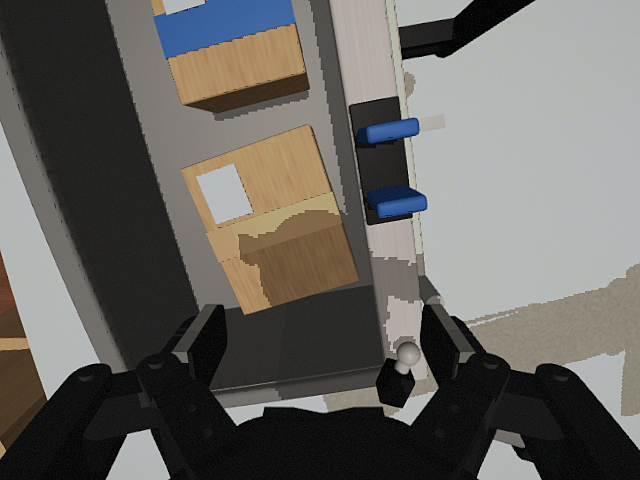

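The scene view shows blue tabs at about (298,262) and (310,258), orange tabs at (256,290) and (268,283), and the black post at (272,262). In the wrist view the blue tab tops are at about (392,128) and (399,200), and the handle is near the top at (430,40). The side view is blocked by the arm.

```bash
cat > h.py <<'E'
import numpy as np,cv2
from scipy.spatial.transform import Rotation as R
def ray(im,s,px):
    p=cv2.undistortPoints(np.array([px],float).reshape(-1,1,2),im['K'],im['dist']).reshape(-1,2)
    d=np.c_[p,np.ones(len(p))]
    if 'view' in im: M=np.linalg.inv(im['view'])
    else:
        T=np.eye(4);T[:3,:3]=R.from_rotvec(s['eef_rot']).as_matrix();T[:3,3]=s['eef_pos'];M=T@im['mount']
    return M[:3,3],d@M[:3,:3].T
def at(im,s,px,z):
    o,d=ray(im,s,px);return o+d*((z-o[2])/d[:,2])[:,None]
E
python3 - <<'E'
import pickle,cv2;from h import *
d=pickle.load(open('a.pkl','rb'));s=d['state'];w=d['wrist']
print('tabs z.218',at(w,s,[[392,126],[399,193]],.218).round(4))
print('foot z.176 corners',at(w,s,[[352,104],[398,98],[366,222],[411,217]],.176).round(4))
print('rail inner',at(w,s,[[330,0],[383,360]],.170).round(4))
sc=d['scene'];c=sc['color'][235:325,230:350,::-1];cv2.imwrite('pics/b.png',cv2.resize(c,(800,600),interpolation=cv2.INTER_CUBIC))
E
```

```text
tabs z.218 [[ 0.6441 -0.0843  0.218 ]
 [ 0.6392 -0.0548  0.218 ]]
foot z.176 corners [[ 0.6584 -0.0973  0.176 ]
 [ 0.6333 -0.1006  0.176 ]
 [ 0.6484 -0.031   0.176 ]
 [ 0.6215 -0.0341  0.176 ]]
rail inner [[ 0.6705 -0.1505  0.17  ]
 [ 0.6314  0.0715  0.17  ]]
```

View pics/b.png

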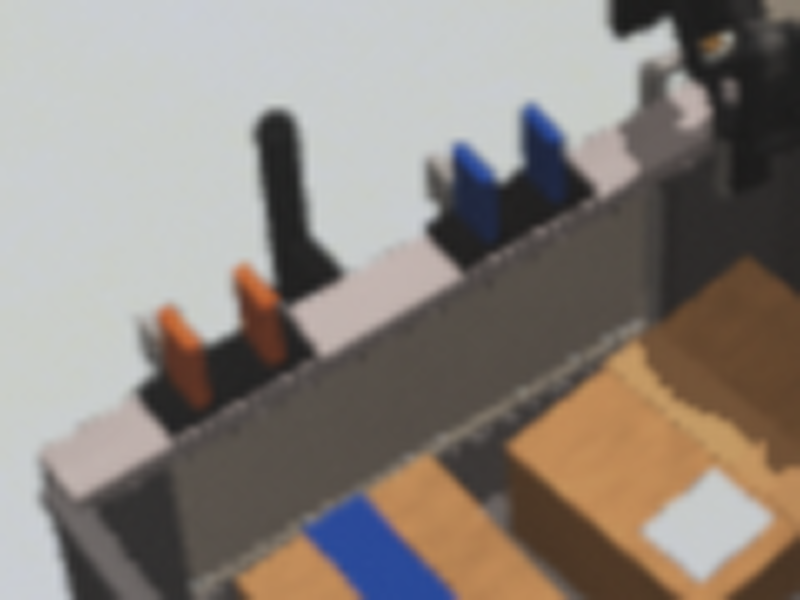

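Blue is the left catch and orange the right; the post stands between them, in front of the rail. The rail gives a tote yaw of about +10°. I'll rise, move over the blue catch and turn the hand so it closes along tote y.

>>> send_rows(
  series=[
    [[0.022,0.0115,-0.02,0,0,0,0.55],[0.022,0.0115,-0.02,0,0,0,0.55],[0.022,0.0115,-0.02,0,0,0,0.55],[0,0,0,0,0,-0.145,0.55],[0,0,0,0,0,-0.145,0.55],[0,0,0,0,0,-0.145,0.55],[0,0,0,0,0,-0.145,0.55],[0,0,0,0,0,-0.145,0.55],[0,0,0,0,0,-0.145,0.55],[0,0,0,0,0,-0.145,0.55],[0,0,0,0,0,-0.145,0.55],[0,0,0,0,0,-0.145,0.55]],
  ],
  grip_force=25,
)

```text
t: 1.35
eef_pos: [0.6403, -0.066, 0.2909]
eef_rot: [3.115, -0.407, -0.001]
wrist_force: [-0.9, 0.0, -0.5]
gripper_width: 0.0659
gripper_force: 0.0
```

>>> send_rows(
  series=[
    [[0,0,0,0,0,-0.145,0.55],[0,0,0,0,0,-0.145,0.55],[0,0,0,0,0,-0.145,0.55],[0,0,0,0,0,0,0.55],[0,0,0,0,0,0,0.55]],
  ],
)

```text
t: 1.85
eef_pos: [0.6404, -0.066, 0.291]
eef_rot: [-3.131, -0.259, 0.001]
wrist_force: [-0.5, -0.5, -0.4]
gripper_width: 0.0662
gripper_force: 0.0
```

```bash
python3 - <<'E'
from bench import env, vision
import cv2,pickle
s=env.read_state();print({k:s[k] for k in('t','eef_pos','eef_rot','gripper_width')})
im=vision.get_image('wrist');pickle.dump((s,im),open('c.pkl','wb'))
cv2.imwrite('pics/c.png',im['color'][:,:,::-1])
E
```

```text
{'t': 1.85, 'eef_pos': array([ 0.64035708, -0.06598614,  0.29103499]), 'eef_rot': array([-3.13085835e+00, -2.58641430e-01,  7.81397589e-04]), 'gripper_width': 0.06620455051090526}
```

View pics/c.png

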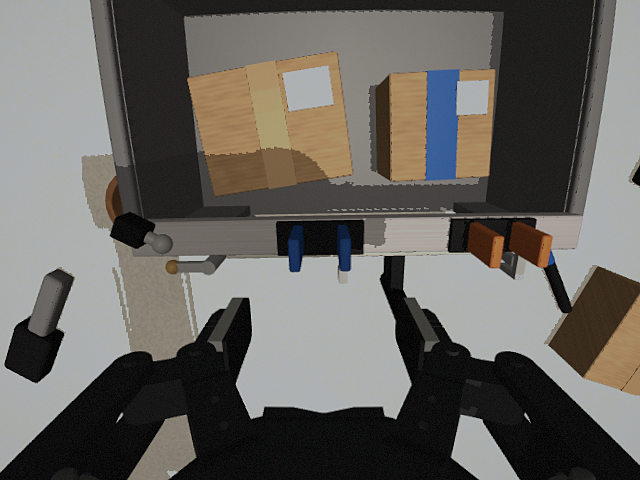

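Looking straight over the catches: blue tab tops at about (295,252) and (345,252), orange tops at (487,246) and (531,243). The rail's near edge runs from (135,255) to (580,248), and the post rises at about (393,275).

```bash
python3 - <<'E'
import pickle,cv2;from h import *
s,w=pickle.load(open('c.pkl','rb'))
b=at(w,s,[[295,252],[345,252]],.218);o=at(w,s,[[488,246],[533,243]],.218)
print(b.round(4),o.round(4),b.mean(0),o.mean(0),np.linalg.norm(o.mean(0)-b.mean(0)))
f=at(w,s,[[277,222],[363,222],[277,255],[363,254]],.176);print('foot',f.round(4),f.mean(0))
r=at(w,s,[[145,219],[580,214],[135,255],[580,248]],.17);print(r.round(4))
v=r[0]-r[1];print('yaw',np.arctan2(-v[0],v[1]));v=r[2]-r[3];print('yaw',np.arctan2(-v[0],v[1]))
M=R.from_rotvec(s['eef_rot']).as_matrix();print(M.round(3))
# colour masks extents
hsv=cv2.cvtColor(w['color'],cv2.COLOR_RGB2HSV)
for n,lo,hi,x0,x1 in(('blue',105,130,270,370),('or',5,16,455,560)):
    m=cv2.inRange(hsv,(lo,150,60),(hi,255,255));m[:215]=0;m[285:]=0;m[:,:x0]=0;m[:,x1:]=0
    k,l,st,c=cv2.connectedComponentsWithStats(m)
    print(n,[(q[:5].tolist()) for q in st[1:] if q[4]>60])
E
```

```text
[[ 0.6405 -0.0488  0.218 ]
 [ 0.6461 -0.082   0.218 ]] [[ 0.6663 -0.1776  0.218 ]
 [ 0.6736 -0.2085  0.218 ]] [ 0.64330688 -0.06540537  0.218     ] [ 0.66993295 -0.19302763  0.218     ] 0.1303702013216466
foot [[ 0.6482 -0.03    0.176 ]
 [ 0.6593 -0.0966  0.176 ]
 [ 0.621  -0.0334  0.176 ]
 [ 0.6333 -0.1019  0.176 ]] [ 0.64047311 -0.06545021  0.176     ]
[[ 0.6317  0.0778  0.17  ]
 [ 0.6952 -0.2746  0.17  ]
 [ 0.5988  0.0862  0.17  ]
 [ 0.6671 -0.2863  0.17  ]]
yaw 0.1780741455468108
yaw 0.18123794521886674
[[ 0.986  0.164 -0.001]
 [ 0.164 -0.986  0.   ]
 [-0.    -0.    -1.   ]]
blue [[288, 236, 12, 36, 340], [340, 238, 11, 33, 335]]
or [[468, 222, 37, 46, 1111], [509, 222, 43, 46, 1234]]
```

>>> send_rows(
  series=[
    [[0.001,0,0.03,0,0,-0.014,0.55],[0,0,0.03,0,0,0,0.55],[0,0,0.025,0,0,0,0.55],[0,0,0.018,0,0,0,0.55],[0,0,0,0,0,0,0.55],[0,0,0,0,0,0,0.2],[0,0,0,0,0,0,0.0],[0,0,0,0,0,0,-0.2],[0,0,0,0,0,0,-0.5],[0,0,0,0,0,0,-0.5],[0,0,0,0,0,0,-0.5]],
  ],
  grip_force=25,
)

```text
t: 3.0
eef_pos: [0.6421, -0.0634, 0.1903]
eef_rot: [-3.126, -0.288, -0.005]
wrist_force: [-4.3, 13.3, 10.1]
gripper_width: 0.0241
gripper_force: 26.1
```

>>> send_rows(
  series=[
    [[0,-0.002,0,0,0,0,-0.6],[0,0,0,0,0,0,-0.6],[0,0,0,0,0,0,-0.6],[0,0,0,0,0,0,-0.6]],
  ],
  grip_force=30,
)

```text
t: 3.4
eef_pos: [0.6421, -0.0633, 0.1903]
eef_rot: [-3.128, -0.288, -0.005]
wrist_force: [-1.6, 5.6, 8.5]
gripper_width: 0.0238
gripper_force: 29.5
```

>>> send_rows(
  series=[
    [[0,0,0,0,0,0,0.55],[0,0,0,0,0,0,0.55],[0,0,0,0,0,0,0.55],[0,0,0,0,0,0,0.55],[0,0,-0.03,0,0,0,0.55],[0,0,-0.04,0,0,0,0.55],[0,0.02,-0.03,0,0,0,0.55],[0,0.035,0,0,0,0,0.55],[0,0.035,0,0,0,0,0.55],[0,0.035,0,0,0,0,0.55],[0,0.015,0,0,0,0,0.55],[0,0,0,0,0,0,0.55]],
  ],
)

```text
t: 4.6
eef_pos: [0.6664, -0.2038, 0.2873]
eef_rot: [3.129, 0.283, -0.002]
wrist_force: [-0.2, 0.4, -0.8]
gripper_width: 0.0666
gripper_force: 0.0
```

```bash
python3 - <<'E'
from bench import env, vision
import cv2,pickle
s=env.read_state();print({k:s[k] for k in('t','eef_pos','eef_rot','gripper_width')})
im=vision.get_image('wrist');pickle.dump((s,im),open('d.pkl','wb'))
cv2.imwrite('pics/d.png',im['color'][:,:,::-1])
E
```

```text
{'t': 4.6, 'eef_pos': array([ 0.6664114 , -0.20375627,  0.28733905]), 'eef_rot': array([ 3.12875387e+00,  2.82983783e-01, -2.23715819e-03]), 'gripper_width': 0.06659065352822882}
```

View pics/d.png

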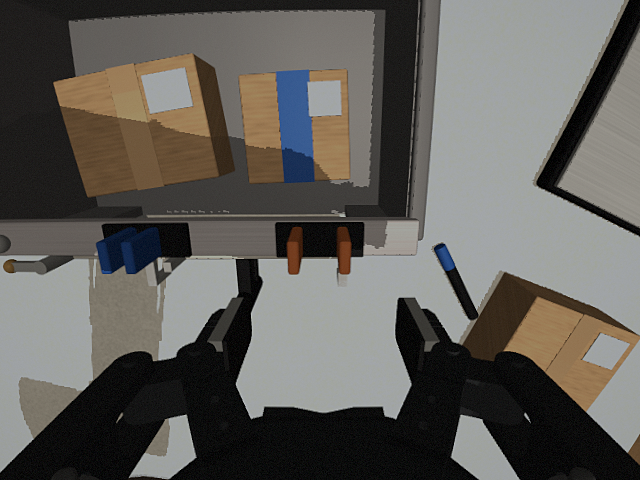

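The blue tabs now sit close together at (113,250) and (142,250), so blue is fully squeezed. The orange tabs are at (295,250) and (344,250), nearly centred, and need a tool-y shift of about -2 mm.

>>> send_rows(
  series=[
    [[0.001,-0.0025,0.03,0,0,0,0.55],[0,0,0.03,0,0,0,0.55],[0,0,0.025,0,0,0,0.55],[0,0,0.012,0,0,0,0.55],[0,0,0,0,0,0,0.55],[0,0,0,0,0,0,0.2],[0,0,0,0,0,0,0.0],[0,0,0,0,0,0,-0.2],[0,0,0,0,0,0,-0.5],[0,0,0,0,0,0,-0.6],[0,0,0,0,0,0,-0.6],[0,0,0,0,0,0,-0.6]],
  ],
  grip_force=30,
)

```text
t: 5.85
eef_pos: [0.6684, -0.2005, 0.1939]
eef_rot: [3.126, 0.287, 0.006]
wrist_force: [1.6, -6.7, 5.2]
gripper_width: 0.0233
gripper_force: 31.3
```

>>> send_rows(
  series=[
    [[0,0,0,0,0,0,0.55],[0,0,0,0,0,0,0.55],[0,0,0,0,0,0,0.55],[0,0,0,0,0,0,0.55],[0,0,-0.03,0,0,0,0.55],[0,0,-0.035,0,0,0,0.55],[-0.017,-0.02,-0.035,0,0,0,0.55],[-0.025,-0.025,0,0,0,0,0.55],[-0.025,-0.025,0,0,0,0,0.55],[0,0,0,0,0,0,0.55],[0,0,0,0,0,0,0.55]],
  ],
)

```text
t: 6.95
eef_pos: [0.5882, -0.1417, 0.2922]
eef_rot: [-3.128, -0.289, -0.002]
wrist_force: [1.0, 0.1, -0.6]
gripper_width: 0.0662
gripper_force: 0.0
```

```bash
python3 - <<'E'
from bench import env, vision
import cv2,pickle
s=env.read_state();print({k:s[k] for k in('t','eef_pos','eef_rot','gripper_width')})
im=vision.get_image('wrist');pickle.dump((s,im),open('e.pkl','wb'))
cv2.imwrite('pics/e.png',im['color'][:,:,::-1])
E
```

```text
{'t': 6.95, 'eef_pos': array([ 0.58817725, -0.14169232,  0.29215943]), 'eef_rot': array([-3.12819246e+00, -2.89271639e-01, -2.09942090e-03]), 'gripper_width': 0.06622761433502028}
```

View pics/e.png

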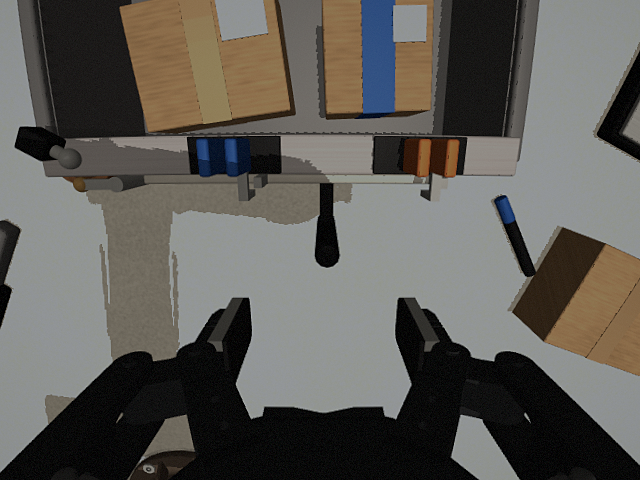

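Both catches are squeezed: the blue pair is at (205,157)/(237,157) and the orange pair at (420,157)/(452,157). The top of the post is at about (327,253).

```bash
python3 - <<'E'
import pickle;from h import *
s,w=pickle.load(open('e.pkl','rb'))
p=at(w,s,[[327,253]],.215)[0];M=R.from_rotvec(s['eef_rot']).as_matrix();print(p,M.T@(p-s['eef_pos']))
c=np.array([.655,-.132]);th=.185;X=np.array([np.cos(th),np.sin(th)]);Y=np.array([-X[1],X[0]])
h=p[:2];H=h+.047*X+.16*Y;print('model handle',c-.067*X,'hinge',H)
r=h-H;print(np.hypot(*r))
for a in(0,.5,1,1.3,1.45,1.5):
    print(a,(H+R.from_euler('z',-a).as_matrix()[:2,:2]@r).round(4))
print(2*np.hypot(*r)*np.sin(.05))
E
```

```text
[ 0.59001208 -0.14611972  0.215     ] [0.00088877 0.00468338 0.07716101]
model handle [ 0.58914327 -0.14432442] hinge [0.60677864 0.01979557]
0.16676030702778166
0 [ 0.59   -0.1461]
0.5 [ 0.5125 -0.1178]
1 [ 0.4581 -0.0557]
1.3 [ 0.4424 -0.0084]
1.45 [0.4401 0.0164]
1.5 [0.4401 0.0248]
0.01666908322514358
```

>>> send_rows(
  series=[
    [[0.001,0.004,0.03,0,0,0,0.55],[0,0,0.035,0,0,0,0.55],[0,0,0.035,0,0,0,0.55],[0,0,0.02,0,0,0,0.55],[0,0,0,0,0,0,0.3],[0,0,0,0,0,0,0],[0,0,0,0,0,0,-0.4],[0,0,0,0,0,0,-0.9],[0,0,0,0,0,0,-0.9],[0,0,0,0,0,0,-0.9],[0,0,0,0,0,0,-0.9]],
  ],
  grip_force=50,
)

```text
t: 8.1
eef_pos: [0.591, -0.1439, 0.173]
eef_rot: [-3.126, -0.288, -0.005]
wrist_force: [-2.2, 11.1, 3.9]
gripper_width: 0.0167
gripper_force: 48.7
```

>>> send_rows(
  series=[
    [[0,-0.002,0,0,0,0,-0.9],[-0.0095,-0.0031,0,0,0,0.06,-0.9],[-0.0095,-0.0031,0,0,0,0.06,-0.9],[-0.0095,-0.0031,0,0,0,0.06,-0.9],[-0.0095,-0.0031,0,0,0,0.06,-0.9],[-0.0095,-0.0031,0,0,0,0.06,-0.9],[0,0,0,0,0,0,-0.9]],
  ],
)

```text
t: 8.8
eef_pos: [0.542, -0.132, 0.173]
eef_rot: [3.136, -0.184, 0.005]
wrist_force: [1.4, -5.1, 0.6]
gripper_width: 0.017
gripper_force: 49.3
```

>>> send_rows(
  series=[
    [[-0.0095,-0.0031,0,0,0,0.06,-0.9],[-0.0095,-0.0031,0,0,0,0.06,-0.9],[-0.0095,-0.0031,0,0,0,0.06,-0.9],[-0.0095,-0.0031,0,0,0,0.06,-0.9],[-0.0095,-0.0031,0,0,0,0.06,-0.9],[-0.0095,-0.0031,0,0,0,0.06,-0.9],[-0.0095,-0.0031,0,0,0,0.06,-0.9],[-0.0095,-0.0031,0,0,0,0.06,-0.9],[-0.0095,-0.0031,0,0,0,0.06,-0.9],[-0.0095,-0.0031,0,0,0,0.06,-0.9],[0,0,0,0,0,0,-0.9]],
  ],
)

```text
t: 9.9
eef_pos: [0.4657, -0.0689, 0.173]
eef_rot: [2.94, -1.101, 0.001]
wrist_force: [-6.6, -9.2, 10.5]
gripper_width: 0.0167
gripper_force: 50.4
```

>>> send_rows(
  series=[
    [[-0.0099,-0.0017,0,0,0,0.06,-0.9],[-0.0095,-0.0031,0,0,0,0.06,-0.9],[-0.0095,-0.0031,0,0,0,0.06,-0.9],[-0.0095,-0.0031,0,0,0,0.06,-0.9],[-0.0095,-0.0031,0,0,0,0.06,-0.9],[-0.0095,-0.0031,0,0,0,0.06,-0.9],[-0.0095,-0.0031,0,0,0,0.06,-0.9],[-0.0095,-0.0031,0,0,0,0.06,-0.9],[0,0,0,0,0,0,-0.9],[0,0,0,0,0,0,-0.9]],
  ],
)

```text
t: 10.9
eef_pos: [0.4396, 0.0055, 0.1729]
eef_rot: [2.597, -1.766, 0.001]
wrist_force: [-7.5, -4.7, 13.9]
gripper_width: 0.0169
gripper_force: 50.7
```

```bash
python3 - <<'E'
from bench import env, vision
import cv2,numpy as np
s=env.read_state();p=s['eef_pos'][:2]
print(s['qpos'].round(3),s['wrist_force'],p)
H=np.array([.607,.021]);a=lambda v:np.arctan2(*(v-H)[::-1])
print(np.mod(a(np.array([.591,-.144]))-a(p),2*np.pi),np.hypot(*(p-H)))
for n in('scene','wrist'): cv2.imwrite(f'pics/f_{n}.png',vision.get_image(n)['color'][:,:,::-1])
E
```

```text
[ 0.465  0.013 -0.568  0.001 -0.991 -0.089] [-7.48523431 -4.67556804 13.90682802] [0.4396176 0.0054879]
1.3817181979562478 0.16809965137582952
```

View pics/f_wrist.png

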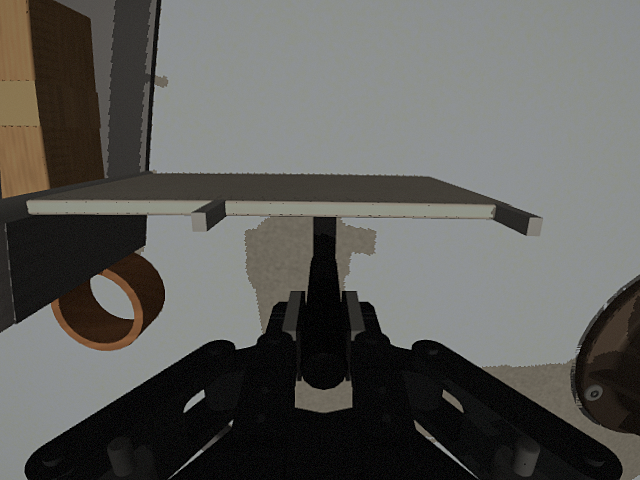

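View pics/f_scene.png

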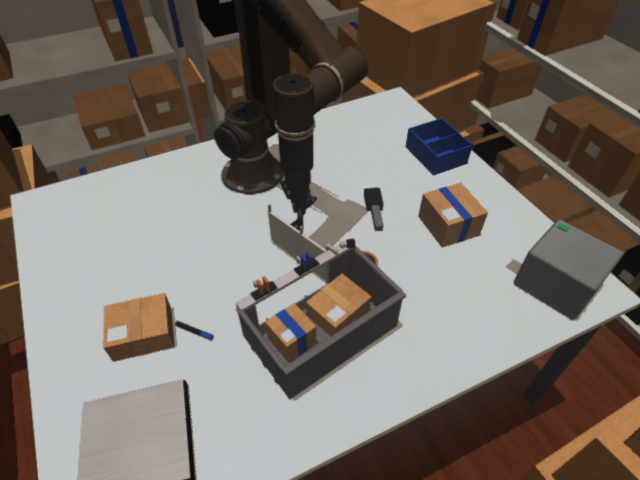

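The gate is at about 1.38 rad and firmly held at the post, at (323,340) in the wrist view. Nothing else has moved. I'll go a little further, towards the stop.

>>> send_rows(
  series=[
    [[-0.0064,-0.002,0,0,0,0.04,-0.9],[-0.0064,-0.002,0,0,0,0.04,-0.9],[0,0,0,0,0,0,-0.9],[0,0,0,0,0,0,-0.9],[0,0,0,0,0,0,-0.9],[0,0,0,0,0,0,-0.9],[0,0,0,0,0,0,-0.9]],
  ],
)

```text
t: 11.7
eef_pos: [0.4389, 0.0187, 0.1729]
eef_rot: [2.524, -1.869, 0.001]
wrist_force: [-8.2, -4.0, 14.9]
gripper_width: 0.017
gripper_force: 50.8
```

```bash
python3 - <<'E'
from bench import env
import numpy as np
s=env.read_state();p=s['eef_pos'][:2]
print(s['wrist_force'],p,abs(s['qvel']).max(),s['gripper_width'],s['gripper_force'],s['eef_rot'])
H=np.array([.607,.021]);a=lambda v:np.arctan2(*(v-H)[::-1])
print(np.mod(a(np.array([.591,-.144]))-a(p),2*np.pi))
E
```

```text
[-8.24039124 -3.97683261 14.92677179] [0.43888291 0.01865115] 0.00136690307703185 0.017022043315307277 50.76639533042908 [ 2.52382739e+00 -1.86892647e+00  9.67181714e-04]
1.4601582742095836
```

The gate is at about 1.46 rad, still and held, with the force at the stop low.

```bash
python3 -c "
from bench import env;print(env.hand_in())"
```

```text
the job is handed in; nothing more can be done
None
```

I squeezed the blue catch fully and then the orange, and swung the gate to about 1.46 rad of its 1.5 rad stop, still held by its post when I handed in at about 12 s; the last pictures, at about 1.38 rad, showed nothing knocked.

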